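Peg the jig, then draw a bamboo tube and hold it level over it

ROBOT

A 6-joint arm with a two-finger parallel gripper is mounted at the origin on the work surface. World frame = base frame: x ahead of the robot, y to its left, z up, the work surface at z = 0. Lengths are in mm, angles in degrees, forces in N, time in s.
With the tool pointing down it reaches from about 325 to 925 mm from the base axis. Payload 3.1 kg.
Tool frame: the origin (TCP) lies at the very end of the fingers, on their centre line; the grasp point (between the pads) lies grasp_offset behind it (grasp_offset is the distance from the TCP to the grasp point, in mm); z points along the fingers, y is the line along which they close (so a half turn about z gives the same grasp; the last joint's range is limited). The gripper opens to 85 mm and grips with 20 to 120 N. Pads are 22 mm wide; open, the fingers measure 114 mm over their backs; the gripper's body (76 mm by 85 mm) begins 54 mm behind the grasp point. The pads swing forward as they close: fully open they stand 13 mm farther back than shut.
Start: joints at [-72.204, 12.427, 92.441, -0, 75.132, -6.429], TCP at [256.469, -569.968, 231.3] pointing down, gripper open.
Joint ranges: [-157.48, 157.48], [-44.54, 120.13], [17.64, 146.25], [-64.5, 244.5], [7.68, 150.69], [-147.95, 147.95]. Speed limits (degrees/s): [159.86, 159.86, 180, 180, 180, 180].

INTERFACE

Orientations are given as [roll, pitch, yaw] about the fixed x, y, z axes, in that order (R = Rz(yaw) Ry(pitch) Rx(roll)).
In Python, from station import * gives the robot as it stands. Calls block until the motion is done:
- goto(position, orientation): joint-space move of the TCP to a pose.
- move_l(position, attitude=None, speed=150): straight line of the TCP; attitude=None keeps the orientation; speed is the mean speed in mm/s.
- move_j(angles): joint-space move.
- grip(opening, squeeze=None): finger opening in mm; squeeze is the grip in N (None keeps the last); returns when the fingers have stopped.
- wait(seconds).
- solve_ik(position, orientation): joint angles nearest the present ones, or None.
- get_obs(): the state.
- get_image(name): name is "scene" or "top" or "wrist"; returns the picture (420x560x3 uint8, red, green, blue); there is no depth.
- get_calibration(name): a dict with "fx", "fy", "cx", "cy" (pixels), "R" (3x3) and "t" (3): a world point X has camera coordinates R X + t; the wrist camera has in their place "mount" (4x4, takes a point from camera to tool coordinates, whose origin is the TCP and whose axes are the flange's). Camera axes: x right, y down, z forward; pixel columns grow to the right and rows downward; lengths in mm; the calibration is good to about 2 mm. A picture is of the moment at which its call begins: read the wrist's pose just before it. get_calibration takes no time and is no camera call.
A pose or a line that the arm cannot do raises Unreachable and nothing moves.
- sign_off(): hands the job in; it is judged then, once.
Trained networks look in the newest picture that a camera, given by its name, has taken for a name from the list of things; names that differ only in an ending like _2 or _b are one class to them, and where a whole thing is asked for, a point or a joint stands for the part that bears it (a point fixed in the world has none). Each returns a list of dicts, best first, with "score" (0 to 1); they miss things now and then, are a little off and sometimes report something else, mostly with a low value. They report only what shows in the picture. A call takes as long as a camera call. They do not tell look-alikes from the thing itself.
- spot_in(name, camera): "extent" ([centre column, centre row, width, height] in pixels, round what is visible of it).
- regions_of(name, camera): "region" (420x560 bool, what is visible of it) and "extent" ([centre column, centre row, width, height] in pixels, round what is visible of it).
The state is a dict: "t": time; "joint_pos": joint angles; "qvel": joint speeds; "effort": joint torques, N m; "tcp_pos": TCP position; "ee_rot": TCP orientation; "wrist_force": force on the tool from outside, world axes, zero at the start; "moment": the same for the moment, N m; "grip_width": finger opening in mm; "grip_force": force on a finger pad.
Only numpy, scipy, OpenCV 4.12 (cv2) and the standard library are available. Lean on these libraries where they do the work, as an engineer would, in place of code of your own. Each camera call takes 0.05 s, during which the arm holds its last target. There are 200 camera calls.

TASK

We are about to glue a bicycle tube: first put the two spare pegs fully home in the two peg blocks on the jig board that have none, leaving the other three pegs as they are. Then draw the longer of the two bamboo tubes out of the slanted tube rack, turn it level and finish while holding it in the gripper, still, over the middle of the jig, lengthwise along the pencilled line, a few centimetres clear above the pegs, so that I can brush the glue on all round; do not put it down. Leave the short tube in its pipe, and leave the tape roll, glue jar and file where they are.

Things in the scene. Friction and masses are not known exactly. Their poses are not given: they have to be found in the camera images.
- jig: plywood jig board 110 x 310 x 12 mm, fixed flat on the bench. Origin at the centre of its underside; y along its length and the pencilled centre line of the tube; z up. Five peg blocks stand on it in a zigzag at y = -124, -62, 0, 62, 124 mm, alternately 27 mm to the +x, -x, +x, -x, +x side of the line. Tops of seated pegs are 108 mm above the bench.
- block_a: wooden peg block 42 x 42 x 36 mm, fixed on the jig board, one upright hole in the middle of its top: 18 mm wide, 30 mm deep, bevelled mouth. Origin at the centre of its underside (12 mm above the bench), hole mouth 36 mm above that; axes as the jig's. Three of the five blocks hold a peg at the start, two are empty; which positions are empty changes.
- block_b: wooden peg block 42 x 42 x 36 mm, fixed on the jig board, one upright hole in the middle of its top: 18 mm wide, 30 mm deep, bevelled mouth. Origin at the centre of its underside (12 mm above the bench), hole mouth 36 mm above that; axes as the jig's. Three of the five blocks hold a peg at the start, two are empty; which positions are empty changes.
- block_c: wooden peg block 42 x 42 x 36 mm, fixed on the jig board, one upright hole in the middle of its top: 18 mm wide, 30 mm deep, bevelled mouth. Origin at the centre of its underside (12 mm above the bench), hole mouth 36 mm above that; axes as the jig's. Three of the five blocks hold a peg at the start, two are empty; which positions are empty changes.
- block_d: wooden peg block 42 x 42 x 36 mm, fixed on the jig board, one upright hole in the middle of its top: 18 mm wide, 30 mm deep, bevelled mouth. Origin at the centre of its underside (12 mm above the bench), hole mouth 36 mm above that; axes as the jig's. Three of the five blocks hold a peg at the start, two are empty; which positions are empty changes.
- block_e: wooden peg block 42 x 42 x 36 mm, fixed on the jig board, one upright hole in the middle of its top: 18 mm wide, 30 mm deep, bevelled mouth. Origin at the centre of its underside (12 mm above the bench), hole mouth 36 mm above that; axes as the jig's. Three of the five blocks hold a peg at the start, two are empty; which positions are empty changes.
- peg_a: bench peg, 35 g, upright: bare wooden spigot 16 mm wide, 28 mm long (bevelled foot); black rubber sleeve 24 mm wide from 28 to 78 mm above the foot; bare wooden end to 88 mm. Origin at the centre of its foot, z up. The sleeve's lower edge lands on the block: when home, the foot is 8 mm above the block's origin. Stands in a block from the start; stays there.
- peg_b: bench peg, 35 g, upright: bare wooden spigot 16 mm wide, 28 mm long (bevelled foot); black rubber sleeve 24 mm wide from 28 to 78 mm above the foot; bare wooden end to 88 mm. Origin at the centre of its foot, z up. The sleeve's lower edge lands on the block: when home, the foot is 8 mm above the block's origin. Stands in a block from the start; stays there.
- peg_c: bench peg, 35 g, upright: bare wooden spigot 16 mm wide, 28 mm long (bevelled foot); black rubber sleeve 24 mm wide from 28 to 78 mm above the foot; bare wooden end to 88 mm. Origin at the centre of its foot, z up. The sleeve's lower edge lands on the block: when home, the foot is 8 mm above the block's origin. Stands in a block from the start; stays there.
- peg_d: bench peg, 35 g, upright: bare wooden spigot 16 mm wide, 28 mm long (bevelled foot); black rubber sleeve 24 mm wide from 28 to 78 mm above the foot; bare wooden end to 88 mm. Origin at the centre of its foot, z up. The sleeve's lower edge lands on the block: when home, the foot is 8 mm above the block's origin. A spare: starts in a hole of the peg rack, foot 8 mm above the bench.
- peg_e: bench peg, 35 g, upright: bare wooden spigot 16 mm wide, 28 mm long (bevelled foot); black rubber sleeve 24 mm wide from 28 to 78 mm above the foot; bare wooden end to 88 mm. Origin at the centre of its foot, z up. The sleeve's lower edge lands on the block: when home, the foot is 8 mm above the block's origin. A spare: starts in a hole of the peg rack, foot 8 mm above the bench.
- peg_rack: wooden block 120 x 46 x 36 mm fixed on the bench, with two upright holes 18 mm wide and 30 mm deep at x = -30 and +30 mm on its centre line, holding the two spare pegs. Origin at the centre of its underside, x along its length, z up.
- tube_rack: fixed slanted tube rack: plywood base 190 x 200 x 18 mm (x -120 to +70 mm), a board leaning at 45 degrees, on it two grey pipes at y = -55 and +55 mm, capped below, 38 mm inside, 44 mm outside. They rise at 45 degrees towards +x of the rack (roughly away from the robot) to open mouths at x = +20 mm, 160 mm above the bench. Origin on the bench, midway between the pipes; z up.
- long_tube: the longer bamboo tube: 28 mm in diameter (31 mm over node rings at 45 and 225 mm), 280 mm long, rigid, 0.06 to 0.13 kg. Loose in one of the two pipes (which one changes), 150 mm inside and 130 mm sticking out at 45 degrees. Origin at the centre of its lower end; z along the tube towards the end that sticks out.
- long_tube_mid (a point): the middle of the long tube, on its axis, 140 mm from either end; axes as those of the tube.
- short_tube: the shorter bamboo tube, in the other pipe: 28 mm in diameter, 205 mm long, 55 mm of it sticking out. Not needed. Origin at the centre of its lower end, z along the tube.
- tape_roll: roll of paper tape lying flat, 96 mm across, 24 mm high. Bystander. Origin at the centre of its underside.
- glue_jar: closed glue jar, 66 mm across and 85 mm high, standing on the bench. Bystander. Origin at the centre of its underside.
- file: flat file with a wooden handle, 300 mm long, 25 mm high, lying on the bench along its x axis. Bystander. Origin under its middle.
Not all that is in view belongs to the job. What is shaped like the peg_c but orange, pink or red is not meant.

How it is judged:
By the outcome, as a careful person would: the job done as asked, in the order asked, and still so for the second after the job is handed in, while the arm keeps its last pose, push and grip.
It also fails if it takes over 72 s, if anything falls off the work surface, if the arm or the gripper's body presses on something with over 40 N, if the wrist force passes 120 N, or if a joint passes its speed limit or range.

## Working session

There is one attempt and no reset: what is moved stays moved. The work goes in short steps, each a Python script; the robot and the scene stay as the last script left them, time stands still between calls to the robot, and variables do not carry over. Pictures are saved under pics/ and viewed, at most 10 in all, crops included, and the job is handed in when it is done.

```bash
ls; mkdir -p pics
python3 - <<'E'
from station import *
import cv2,numpy as np
o=get_obs();print({k:np.round(v,2) for k,v in o.items()})
try: print(grasp_offset)
except Exception as e: print(e)
for c in ("scene","top"):
    im=get_image(c);cv2.imwrite(f"pics/{c}0.png",im[:,:,::-1])
    k=get_calibration(c);print(c,{a:np.round(b,3).tolist() for a,b in k.items()})
    for n in ("peg_a","block_a","peg_rack","tube_rack","long_tube","short_tube","jig"):
        print(n,[(round(d["score"],2),np.round(d["extent"]).astype(int).tolist()) for d in spot_in(n,c)])
print(np.round(get_calibration("wrist")["mount"],3).tolist(), get_calibration("wrist")["fx"])
E
```

```text
pics
{'t': np.float64(0.0), 'joint_pos': array([-72.2 ,  12.48,  92.53,  -0.  ,  75.13,  -6.43]), 'qvel': array([ 0.01, -0.01, -0.06,  0.02, -0.05,  0.  ]), 'effort': array([ 0.000e+00, -3.968e+01, -3.039e+01, -0.000e+00,  1.000e-02,
       -0.000e+00]), 'tcp_pos': array([ 256.23, -569.19,  229.96]), 'ee_rot': array([-1.7987e+02, -1.0000e-02,  2.4230e+01]), 'wrist_force': array([ 0.14, -0.27,  0.05]), 'moment': array([ 0.04,  0.02, -0.02]), 'grip_force': np.float64(0.0), 'grip_width': np.float64(85.3)}
18.700000000000003
scene {'fx': 469.564, 'fy': 469.564, 'cx': 278.337, 'cy': 218.961, 'R': [[-0.165, 0.986, 0.021], [0.713, 0.134, -0.688], [-0.682, -0.098, -0.725]], 't': [73.041, -324.719, 1459.27]}
peg_a [(0.78, [315, 274, 16, 26]), (0.76, [211, 204, 14, 25]), (0.7, [234, 185, 8, 24]), (0.69, [238, 218, 7, 27]), (0.69, [184, 219, 12, 25]), (0.68, [125, 260, 16, 30]), (0.66, [315, 250, 15, 26]), (0.57, [201, 180, 15, 28]), (0.56, [222, 278, 11, 31]), (0.56, [129, 234, 25, 24]), (0.51, [386, 190, 40, 19])]
block_a [(0.93, [129, 234, 30, 26]), (0.71, [159, 216, 24, 29]), (0.7, [239, 23
[... 575 characters left out ...]
13]), (0.5, [240, 206, 7, 10]), (0.45, [368, 216, 14, 14]), (0.41, [334, 286, 12, 8]), (0.38, [355, 143, 31, 34])]
block_a [(0.83, [393, 233, 26, 21]), (0.77, [344, 243, 23, 23]), (0.73, [315, 228, 16, 23]), (0.73, [174, 226, 38, 59]), (0.61, [414, 205, 26, 20]), (0.59, [366, 217, 23, 22])]
peg_rack [(0.94, [241, 196, 21, 52])]
tube_rack [(0.9, [179, 276, 108, 100]), (0.21, [132, 262, 30, 33])]
long_tube [(0.79, [175, 229, 36, 57])]
short_tube [(0.65, [131, 262, 26, 30]), (0.5, [181, 276, 107, 104])]
jig [(0.85, [364, 229, 131, 68]), (0.19, [342, 245, 21, 20])]
[[0.001, -0.954, -0.3, 76.331], [1.0, 0.001, 0.001, 0.675], [-0.001, -0.3, 0.954, -142.731], [0.0, 0.0, 0.0, 1.0]] 377.1330300346686
```

Run:
```python
import cv2
a=cv2.imread("pics/scene0.png");b=cv2.imread("pics/top0.png")
cv2.imwrite("pics/s1.png",cv2.resize(a[150:330,90:460],(800,389),interpolation=cv2.INTER_CUBIC))
cv2.imwrite("pics/t1.png",cv2.resize(b[120:345,110:450],(800,529),interpolation=cv2.INTER_CUBIC))
```

```text
(no output)
```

View pics/s1.png

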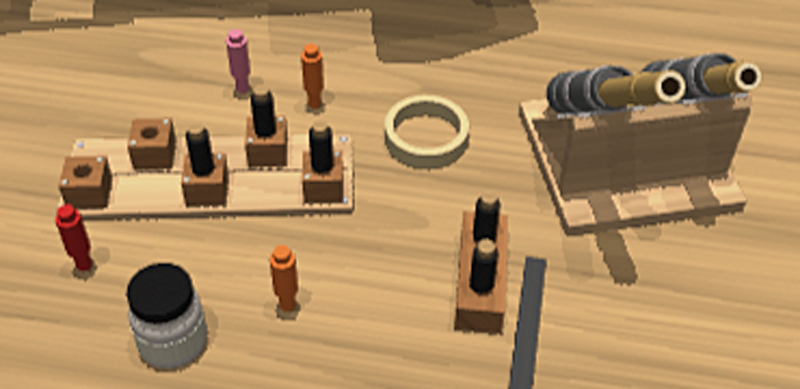

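View pics/t1.png

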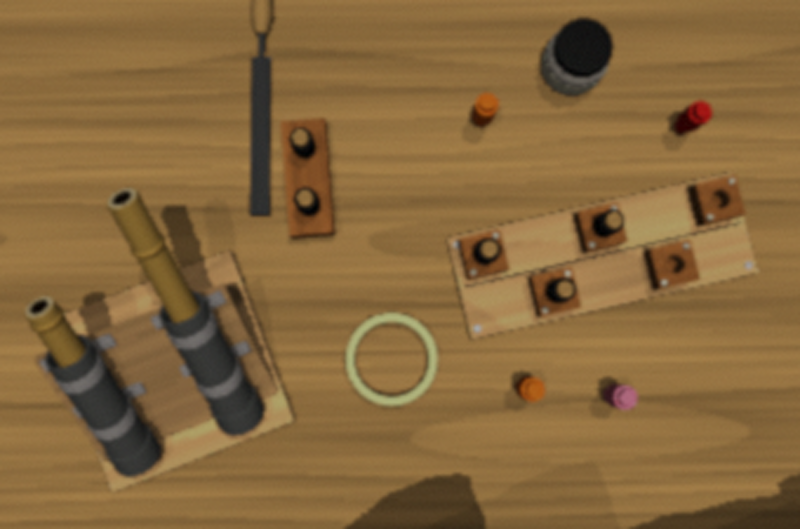

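The top view shows two empty blocks with dark holes, at about px (416,205) and (397,232). These are jig y=-124 and y=-62. The spare pegs, black-sleeved with natural wood ends, stand in the rack at about (238,179) and (240,205). The orange, pink and red pegs on the bench are look-alikes and stay where they are. The long tube ends at about (162,204) and has much more showing than the short one at (127,250). I'll fit the poses next.

```bash
cat > h.py <<'E'
from station import *
import numpy as np, cv2
from scipy.optimize import least_squares
from scipy.spatial.transform import Rotation as Rot
def rotm(e): return Rot.from_euler('xyz',e,degrees=True).as_matrix()
def cam(name,obs=None):
    k=get_calibration(name); K=np.array([[k['fx'],0,k['cx']],[0,k['fy'],k['cy']],[0,0,1.]])
    if name=='wrist':
        M=np.array(k['mount']);Rt=rotm(obs['ee_rot']);Rwc=Rt@M[:3,:3];tw=Rt@M[:3,3]+obs['tcp_pos']
        return K,Rwc.T,-Rwc.T@tw
    return K,np.array(k['R']),np.array(k['t'])
def proj(c,X):
    K,R,t=c;p=(np.atleast_2d(X)@R.T+t)@K.T;return p[:,:2]/p[:,2:]
def onplane(c,px,z):
    K,R,t=c;px=np.atleast_2d(px);r=np.c_[px,np.ones(len(px))]@np.linalg.inv(K).T@R;o=-R.T@t
    return o+r*((z-o[2])/r[:,2])[:,None]
def place(p,X):
    c,s=np.cos(p[2]),np.sin(p[2]);X=np.atleast_2d(X);return np.c_[p[0]+c*X[:,0]-s*X[:,1],p[1]+s*X[:,0]+c*X[:,1],X[:,2]]
def fit(X,obs,p0):
    f=lambda p:np.concatenate([(proj(c,place(p,X))-px).ravel() for c,px in obs])
    r=least_squares(f,p0,loss='soft_l1');return r.x,f(r.x).reshape(-1,2)
E
cat > m1.py <<'E'
from h import *
T=cam('top');S=cam('scene')
tp=lambda L:np.array(L)/2.353+[110,120]; sp=lambda L:np.array(L)/2.162+[90,150]
out={}
X=[[27,-124,48],[-27,-62,48],[27,0,108],[-27,62,108],[27,124,108]]
r={}
r['jig']=fit(np.array(X,float),[(T,tp([(720,199),(676,264),(612,219),(566,285),(490,243)])),(S,sp([(83,171),(151,132),(198,133),(262,95),(320,130)]))],[600,-200,0.2])
# nearer-camera check of order in scene: +x side blocks lie lower in picture
r['rack']=fit(np.array([[30,0,96.],[-30,0,96]]),[(T,tp([(301,137),(306,197)])),(S,sp([(486,246),(486,203)]))],[600,50,0])
r['tube']=fit(np.array([[112,-55,252.],[59,55,199]]),[(T,tp([(123,197),(41,307)])),(S,sp([(669,86),(747,75)]))],[450,250,.4])
for k,(p,e) in r.items(): print(k,np.round(p[:2],1),round(np.degrees(p[2]),2),'\n',np.round(e,1).tolist())
np.savez('fit1.npz',**{k:v[0] for k,v in r.items()})
E
python3 m1.py
```

```text
jig [ 540.9 -201.6] 10.96 
 [[-0.4, -0.1], [-1.7, -0.5], [0.1, -1.0], [-1.9, -0.2], [-1.5, -0.2], [-0.5, -0.9], [-0.5, -0.1], [-1.5, -2.3], [-0.4, -1.9], [-0.3, -1.1]]
rack [622.7 102.7] 365.65 
 [[-0.8, -0.6], [-0.2, -0.5], [-0.5, -0.3], [-0.1, -3.2]]
tube [450.2 252.4] 21.01 
 [[-0.6, -0.7], [-0.8, -0.7], [-0.4, -1.5], [-0.6, -1.2]]
```

```bash
cat > m2.py <<'E'
from h import *
f=np.load('fit1.npz')
for n,loc,zz in (('jig',[0,-93,0],48),('rack',[0,0,0],96)):
    p=f[n];y=np.degrees(p[2])%360
    P=place(p,[loc])[0]; goto([P[0],P[1],210],[180,0,y]); wait(0.3)
    o=get_obs();im=get_image('wrist');cv2.imwrite(f'pics/w_{n}.png',im[:,:,::-1])
    c=cam('wrist',o);print(n,o['t'],np.round(o['tcp_pos'],1),np.round(o['ee_rot'],2),np.round(o['joint_pos'],1))
    X=[[27,-124,48],[-27,-62,48]] if n=='jig' else [[30,0,96.],[-30,0,96]]
    q=proj(c,place(p,X));print('pred',np.round(q,1).tolist())
    np.savez(f'w_{n}.npz',K=c[0],R=c[1],t=c[2],q=q)
    for m in (('block_a','peg_a') if n=='jig' else ('peg_a','peg_rack')):
        print(m,[(round(d["score"],2),np.round(d["extent"],1).tolist()) for d in spot_in(m,'wrist')])
E
python3 m2.py
python3 - <<'E'
import cv2,numpy as np
a=cv2.imread("pics/w_jig.png");b=cv2.imread("pics/w_rack.png")
cv2.imwrite("pics/w2.png",cv2.resize(np.hstack([a,b]),(800,300),interpolation=cv2.INTER_AREA))
E
```

```text
jig 2.6167 [ 558.2 -293.7  210. ] [179.99  -0.    10.89] [-34.1  14.1  92.7  -0.   73.1  45. ]
pred [[310.7, 151.7], [236.2, 214.9]]
block_a [(0.96, [312.8, 148.6, 53.7, 50.5]), (0.83, [238.9, 210.8, 54.4, 56.8]), (0.66, [30.8, 155.7, 61.6, 56.9]), (0.64, [163.7, 152.6, 67.7, 58.4]), (0.57, [102.1, 213.2, 70.5, 60.6])]
peg_a [(0.94, [146.7, 159.8, 49.4, 43.5]), (0.88, [76.5, 231.8, 61.8, 51.3]), (0.8, [55.5, 311.6, 70.1, 64.1]), (0.72, [306.3, 28.6, 37.6, 45.7]), (0.64, [162.1, 333.0, 28.1, 60.0]), (0.61, [11.1, 161.4, 22.2, 33.1])]
rack 4.55 [622.9 101.8 210. ] [179.99   0.     5.57] [ 2.9 14.2 92.7 -0.  73.1 87.3]
pred [[271.7, 159.5], [271.9, 240.5]]
peg_a [(0.87, [535.6, 338.8, 48.5, 26.2]), (0.86, [269.4, 225.7, 28.3, 44.8]), (0.72, [272.8, 152.5, 35.4, 40.0]), (0.72, [513.8, 130.6, 84.7, 37.3]), (0.67, [478.7, 310.2, 59.2, 60.6])]
peg_rack [(0.67, [273.5, 176.7, 54.3, 141.7])]
```

View pics/w2.png

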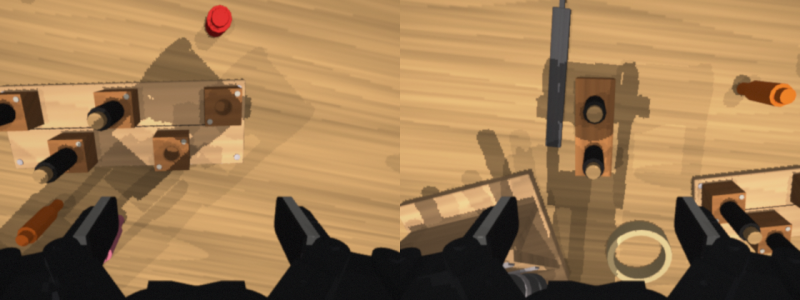

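The left half shows the two empty holes at about (312,148) and (240,212) in the full image. The right half shows the two rack pegs with wood ends at about (272,160) and (270,240). I'll enlarge both with the predicted points marked.

Run:
```python
import cv2,numpy as np
o=[]
for n,(x0,y0,w,h) in (('jig',(200,110,150,150)),('rack',(210,100,150,180))):
    a=cv2.imread(f"pics/w_{n}.png");q=np.load(f'w_{n}.npz')['q']
    s=400/w; c=cv2.resize(a[y0:y0+h,x0:x0+w],None,fx=s,fy=s,interpolation=cv2.INTER_CUBIC)
    c=cv2.convertScaleAbs(c,alpha=1.6)
    for p in q: cv2.drawMarker(c,tuple(int(v) for v in ((p+.5-[x0,y0])*s)),(0,255,0),0,14,1)
    o.append(cv2.copyMakeBorder(c,0,480-c.shape[0],0,0,0))
cv2.imwrite("pics/w3.png",np.hstack(o))
```

```text
(no output)
```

View pics/w3.png

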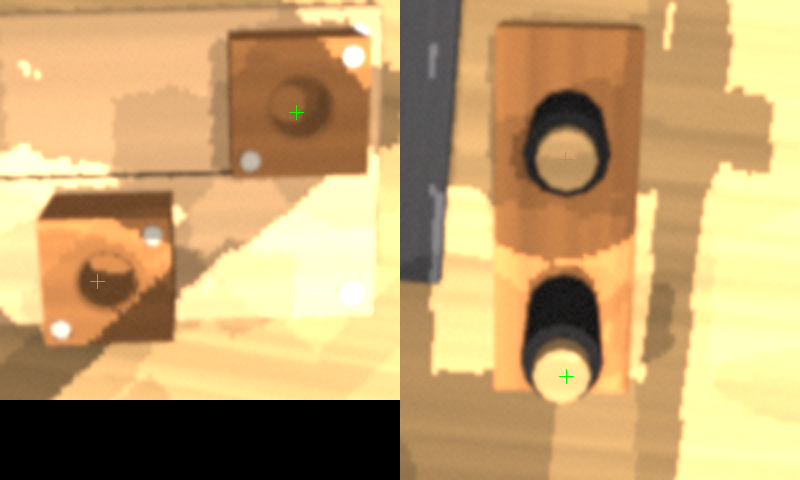

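```bash
cat > m3.py <<'E'
from h import *
f=np.load('fit1.npz');L=lambda n:(lambda z:(z['K'],z['R'],z['t']))(np.load(f'w_{n}.npz'))
s=400/150
h=np.array([(300,106),(108,280.5)])/s+[199.5,109.5]; r=np.array([(566-400,158),(561-400,375)])/s+[209.5,99.5]
H=onplane(L('jig'),h,48);R=onplane(L('rack'),r,96)
print('holes',np.round(H,1).tolist(),'sep',np.linalg.norm(H[0]-H[1]),'want',np.hypot(54,62)); print('fit1',np.round(place(f['jig'],[[27,-124,48],[-27,-62,48]]),1).tolist())
print('pegs',np.round(R,1).tolist(),'sep',np.linalg.norm(R[0]-R[1]),'fit1',np.round(place(f['rack'],[[30,0,96],[-30,0,96]]),1).tolist())
d=H[1]-H[0];print('jig yaw from holes',np.degrees(np.arctan2(d[1],d[0])-np.arctan2(62,-54)))
E
python3 m3.py
```

```text
holes [[593.1, -318.8, 48.0], [526.9, -270.8, 48.0]] sep 81.74569808776347 want 82.21921916437786
fit1 [[590.9, -318.2, 48.0], [526.1, -267.6, 48.0]]
pegs [[653.1, 105.7, 96.0], [593.0, 101.3, 96.0]] sep 60.20239601840067 fit1 [[652.6, 105.7, 96.0], [592.9, 99.8, 96.0]]
jig yaw from holes 12.958422169477132
```

```bash
cat > pick.py <<'E'
from h import *
def ob(tag):
    o=get_obs();print(tag,round(float(o['t']),2),np.round(o['tcp_pos'],1),'F',np.round(o['wrist_force'],1),'w',round(float(o['grip_width']),1),'gf',round(float(o['grip_force']),1));return o
def pick(x,y,yaw):
    grip(50,45)
    goto([x,y,150],[180,0,yaw]);move_l([x,y,49],speed=120);ob('at peg')
    grip(15,45);ob('gripped');move_l([x,y,170],speed=150);return ob('up')
def insert(x,y,yaw):
    goto([x,y,170],[180,0,yaw]);move_l([x,y,97],speed=120);o=ob('above');f0=np.array(o['wrist_force'])
    for z in np.arange(93,59.5,-3):
        move_l([x,y,z],speed=40);o=get_obs();d=np.array(o['wrist_force'])-f0;print(z,np.round(d,1),round(float(o['tcp_pos'][2]),1))
        if d[2]>18 and z>66: print('STOP');return False
    return True
E
python3 - <<'E'
from pick import *
pick(653.1,105.7,4.2)
print(insert(593.1,-318.8,12.9))
E
```

```text
at peg 6.51 [654.1 105.8  50.2] F [ 0.2 -1.2 -0.8] w 50.1 gf 0.0
gripped 6.86 [654.2 105.7  50.4] F [-0.1 -0.2  3.3] w 22.9 gf 44.1
up 7.82 [651.9 105.6 168.4] F [-0.8 -0.5 -1. ] w 22.9 gf 44.3
above 10.15 [ 593.7 -319.    97.6] F [ 0.4 -0.6 -0.8] w 23.0 gf 44.3
93.0 [-0.2  0.6  1.1] 93.7
90.0 [-0.3 -0.2  0.3] 89.8
87.0 [-0.1  2.1 -0.4] 86.6
84.0 [-0.1  1.7  0.5] 83.7
81.0 [-0.3  0.7  1.1] 80.7
78.0 [-0.5  1.3 -0.3] 77.7
75.0 [ 0.   2.3 -0.2] 74.6
72.0 [ 1.   1.2 -0.3] 71.7
69.0 [-0.7  1.1 -1.1] 68.6
66.0 [ 0.1  0.9 -1.2] 65.7
63.0 [ 1.4  1.5 -0.1] 62.6
60.0 [-2.7  2.2  9.4] 62.4
True
```

The first peg is home: it made contact at TCP 62.4, as expected. Now the second.

Run:
```python
from pick import *
grip(50);ob('rel');move_l([593.1,-318.8,170],speed=200)
pick(593.0,101.3,4.2)
print(insert(526.9,-270.8,12.9))
```

```text
rel 13.53 [ 592.8 -318.8   59.5] F [-0.  -0.1  0.5] w 50.3 gf 0.0
at peg 16.98 [593.9 101.3  49.9] F [ 0.4 -0.3  1.2] w 49.8 gf 0.0
gripped 17.33 [594.1 101.4  50.3] F [-0.1  0.1  3.8] w 22.8 gf 44.0
up 18.29 [591.8 101.2 168.6] F [-0.9 -0.1 -0.7] w 23.3 gf 44.3
above 20.46 [ 527.6 -270.9   97.6] F [ 0.3  0.  -0.7] w 23.0 gf 44.3
93.0 [-0.2 -1.1  0.7] 93.6
90.0 [-0.2  1.2  0.4] 89.9
87.0 [ 1.1  1.5 -0.4] 86.7
84.0 [ 1.3  2.  -0.1] 83.5
81.0 [ 0.9  2.7 -0.5] 80.6
78.0 [1.1 4.2 0.2] 77.7
75.0 [0.7 4.3 0.8] 74.9
72.0 [1.5 5.2 1.9] 71.9
69.0 [2.5 5.6 0.4] 68.9
66.0 [1.7 6.3 1.3] 65.9
63.0 [2.1 4.7 2. ] 62.9
60.0 [-2.5  7.7 12.1] 62.2
True
```

```bash
cat > m4.py <<'E'
from pick import *
f=np.load('fit1.npz')
jy=12.9; c,s=np.cos(np.radians(jy)),np.sin(np.radians(jy))
J=np.array([(593.1+526.9)/2,(-318.8-270.8)/2])-np.array([[c,-s],[s,c]])@[0,-93]; print('jig centre',J)
grip(60);ob('rel');move_l([526.9,-270.8,170],speed=200)
goto([J[0]-20,J[1],270],[180,0,jy]);wait(.2)
o=get_obs();im=get_image('wrist');cv2.imwrite('pics/w_j2.png',im[:,:,::-1]);cj=cam('wrist',o)
p=np.array([J[0],J[1],np.radians(jy)]);q=proj(cj,place(p,[[27,-124,108],[-27,-62,108],[27,0,108],[-27,62,108],[27,124,108]]));print(np.round(q).tolist())
pt=f['tube'];psi=np.degrees(pt[2])
G=place(pt,[[20+35*.7071,-55,160+35*.7071]])[0]; O=[180,-45,psi]; a=rotm(O)[:,2]; g=18.7
T=G+a*g
for n,P,OO in (('stand',T-160*a,O),('grasp',T,O),('out',T+rotm(O)[:,0]*165,O),('final',[J[0],J[1],141],[180,0,jy+90])):
    print(n,np.round(P),np.round(solve_ik(P,OO),1) if solve_ik(P,OO) is not None else None)
goto(T-160*a,O);wait(.3)
o=ob('stand');im=get_image('wrist');cv2.imwrite('pics/w_t.png',im[:,:,::-1]);ct=cam('wrist',o)
X=[[20,-55,160],[112,-55,252],[20,55,160],[59,55,199]];qt=proj(ct,place(pt,X));print(np.round(qt).tolist())
d=regions_of('long_tube','wrist');print([(round(e['score'],2),np.round(e['extent']).tolist()) for e in d])
np.savez('w_t.npz',K=ct[0],R=ct[1],t=ct[2],q=qt,reg=d[0]['region'] if d else 0)
A=cv2.imread('pics/w_j2.png');B=cv2.imread('pics/w_t.png')
for I,Q in ((A,q),(B,qt)):
    for u in Q: cv2.drawMarker(I,(int(u[0]),int(u[1])),(0,255,0),0,12,1)
cv2.imwrite('pics/w4.png',cv2.resize(np.hstack([A,B]),(800,300),interpolation=cv2.INTER_AREA))
E
python3 m4.py
```

```text
jig centre [ 539.23773921 -204.14720894]
rel 23.9 [ 526.6 -271.2   59.6] F [0.1 0.1 0.4] w 60.1 gf 0.0
[[438.0, 126.0], [355.0, 192.0], [280.0, 126.0], [205.0, 192.0], [122.0, 126.0]]
stand [418. 181. 285.] [  8.7 -44.3 140.3  13.5  40.4  70.9]
grasp [524. 222. 172.] [ 12.7 -11.3 134.   25.3  13.8  59.5]
out [633. 264. 288.] [ 14.8  -5.1 114.5  10.   26.1  76.6]
final [ 539. -204.  141.] [-27.7  12.  103.3   0.   64.7 -40.6]
stand 27.18 [418.9 180.9 284.8] F [ 0.5  0.8 -0.4] w 59.9 gf 0.0
[[273.0, 233.0], [273.0, 61.0], [137.0, 233.0], [129.0, 166.0]]
[(0.69, [272.0, 157.0, 40.0, 185.0])]
```

View pics/w4.png

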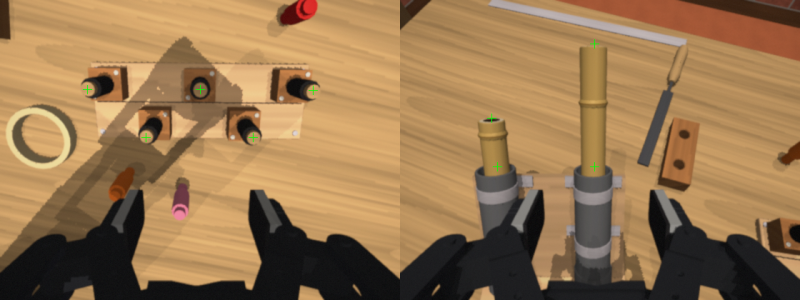

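The left half shows all five blocks holding black-sleeved pegs, seated where predicted. The right half shows the long tube centred at about column 271, running from row 66 to the mouth at about row 240. The short tube is at about (137,200). I'll refine the tube axis from the region mask and grasp.

```bash
cat > m5.py <<'E'
from pick import *
z=np.load('w_t.npz');ct=(z['K'],z['R'],z['t']);reg=z['reg'];pt=np.load('fit1.npz')['tube']
rows=np.arange(75,215,4);xs=np.array([(np.where(reg[r])[0].min()+np.where(reg[r])[0].max())/2 for r in rows])
k=np.polyfit(rows,xs,1);print('slope',k,'resid',np.std(np.polyval(k,rows)-xs),'rows',np.where(reg.any(1))[0][[0,-1]],'w',[int(reg[r].sum()) for r in (90,130,170,200)])
line=lambda r:np.polyval(k,r)
# free: lateral shift v, yaw about a; axis dropped 4.5 mm along a in the pipe; along-shift u from tip
O=[180,-45,np.degrees(pt[2])];Rm=rotm(O);d,yv,a=Rm.T
M=place(pt,[[20,-55,160]])[0]+4.5*a
def pts(p): # v, tilt, points 20..120 mm past the mouth
    return [M+yv*(p[0]+p[1]*s)+d*s for s in (20,70,120)]
r=least_squares(lambda p:[line(q[1])-q[0] for q in proj(ct,pts(p))],[0,0]).x
print('lateral',r[0],'tilt deg',np.degrees(r[1]))
# tip front rim nearest camera edge: centre row
for u in (-12,-8,-4,0,4): print(u,np.round(proj(ct,[M+d*(130+u)+14*e*a for e in (-1,0,1)])[:,1],1), 'mouth',np.round(proj(ct,[M-4.5*a+d*u-22*a])[:,1],1))
np.savez('tube.npz',M=M,d=d,y=yv,a=a,v=r)
E
python3 m5.py
python3 - <<'E'
import cv2
b=cv2.imread("pics/w_t.png")[40:290,180:360]
cv2.imwrite("pics/w5.png",cv2.resize(b,None,fx=2.4,fy=2.4,interpolation=cv2.INTER_CUBIC))
E
```

```text
slope [-5.81232493e-03  2.70974020e+02] resid 0.33192178118877635 rows [ 64 246] w [37, 37, 35, 34]
lateral -2.688149195488737 tilt deg 0.5002506826081214
-12 [78.9 79.3 79.7] mouth [258.6]
-8 [72.7 73.5 74.1] mouth [253.8]
-4 [66.5 67.6 68.5] mouth [249.]
0 [60.2 61.6 62.9] mouth [244.1]
4 [53.9 55.6 57.2] mouth [239.1]
```

View pics/w5.png

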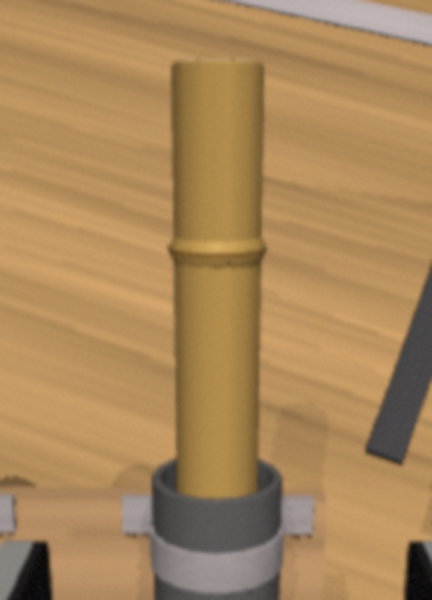

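Run:
```python
from pick import *
z=np.load('tube.npz');M,d,y,a,v=[z[k] for k in 'Mdyav']
G=M+31.5*d+y*(v[0]+v[1]*31.5)
O=get_obs()['ee_rot'];O=[180,-45,float(np.degrees(np.load('fit1.npz')['tube'][2]))]
T=G+18.7*a
goto(T-60*a,O);move_l(T,speed=80);ob('at');grip(20,60);o=ob('grip')
try:
    move_l(T+20*d-1.5*a,speed=60);o=ob('20')
    if abs(o['wrist_force']).max()<30:
        move_l(T+170*d-1.5*a,speed=120);ob('out')
        p=np.array(T+170*d-1.5*a);p[2]+=40;move_l(p,speed=150);ob('up')
except Unreachable as e: print(e)
im=get_image('scene');cv2.imwrite('pics/s6.png',im[:,:,::-1])
print([(round(e['score'],2),np.round(e['extent']).tolist()) for e in spot_in('long_tube','scene')])
J=[539.2,-204.1]
c,s=np.cos(np.radians(12.9)),np.sin(np.radians(12.9))
print(solve_ik([J[0]-45*s,J[1]+45*c,141.3+120],[180,0,102.9]),get_obs()['joint_pos'])
```

```text
at 28.68 [524.  224.4 166.8] F [0.2 0.2 0.1] w 60.2 gf 0.0
grip 29.07 [524.  224.4 166.4] F [-2.4 -0.5  4.2] w 26.7 gf 58.6
20 29.56 [535.9 229.1 180.8] F [ 0.3 -0.1 -1.4] w 26.5 gf 58.9
out 30.96 [634.2 266.9 285.7] F [0.7 0.5 0.2] w 26.5 gf 58.9
up 31.38 [635.1 267.1 327.8] F [ 0.1 -0.  -1.1] w 26.3 gf 58.9
[(0.97, [419.0, 166.0, 88.0, 33.0])]
[-24.12079706   2.2645112  100.46130234   0.          77.27418646
 -37.02079706] [ 15.12793474  -6.84183517 111.95310418   8.22512025  30.48653018
  78.72438455]
```

Run:
```python
from pick import *
J=[539.2,-204.1];jy=np.radians(12.9);c,s=np.cos(jy),np.sin(jy);P=[J[0]-45*s,J[1]+45*c]
goto([*P,300],[180,0,102.9]);ob('hover');move_l([*P,141.5],speed=120);wait(.4);o=ob('final');print(np.round(o['ee_rot'],2))
ims=[]
for n,b in (('scene',(100,150,160,150)),('top',(290,150,170,150))):
    im=get_image(n)[:,:,::-1].copy();C=cam(n)
    p=np.array([*J,jy]);q=proj(C,place(p,[[0,-140,160],[0,140,160]]));print(n,np.round(q,1).tolist())
    print([(round(e['score'],2),np.round(e['extent']).tolist()) for e in spot_in('long_tube',n)])
    for u in q: cv2.drawMarker(im,(int(u[0]+.5),int(u[1]+.5)),(0,255,0),0,7,1)
    ims.append(cv2.resize(im[b[1]:b[1]+b[3],b[0]:b[0]+b[2]],(400,370),interpolation=cv2.INTER_CUBIC))
cv2.imwrite('pics/f7.png',np.hstack(ims))
```

```text
hover 33.23 [ 529.2 -159.7  299.6] F [-0.   0.4 -0.7] w 26.4 gf 58.9
final 35.11 [ 529.3 -160.3  141.7] F [-0.9 -0.3  0.1] w 26.5 gf 58.9
[1.7998e+02 2.0000e-02 1.0290e+02]
scene [[110.3, 183.8], [243.7, 180.7]]
[(0.67, [176.0, 182.0, 135.0, 20.0]), (0.43, [159.0, 218.0, 23.0, 28.0])]
top [[441.6, 207.1], [315.8, 237.6]]
[(0.74, [380.0, 222.0, 130.0, 40.0]), (0.3, [277.0, 271.0, 44.0, 37.0])]
```

View pics/f7.png

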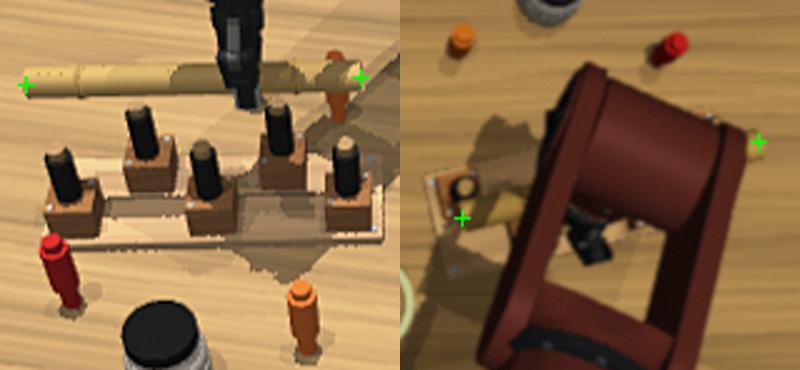

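The scene view shows the tube level over the pegs, with both ends on the predicted marks at about (110,184) and (244,181). All five pegs are in.

```bash
python3 -c "
from station import *
print(sign_off())"
```

```text
the job is handed in; nothing more can be done
None
```

The job is handed in: both spare pegs are fully home in the two empty blocks, and the gripper is holding the long tube level and still along the pencilled line over the middle of the jig, about 3.5 cm clear above the pegs.

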